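# Load the ball feeder and set its gate screw

### The job

Tip all six steel balls from the blue scoop into the feeder's hopper and stand the empty scoop upright back on the bench. Then turn the brass thumbscrew clockwise until it seats, back it off a quarter turn, and finish still gripping it there so that it cannot creep while I lock it. Leave the other things on the bench where they are.

Things in the scene. Friction and masses are not known exactly. Their poses are not given: they have to be found in the camera images.
- feeder: Fixed green ball feeder; origin under the centre of its base plate (170 x by 280 y by 12 mm), on the bench, z up. Its +y half carries the open aluminium hopper, its -y half a green block (70 by 90 mm, top at 60 mm) with a 4 mm steel disc under the brass thumbscrew; beside the block at +x lies a small motor, top at 56 mm. Place and yaw vary.
- hopper_floor (a point): Centre of the hopper's inner floor, 65 mm to +y of the feeder's origin, 17 mm above the bench; axes as the feeder's. Inside the hopper is 114 by 114 mm square, walls 5 mm thick.
- hopper_rim (a point): Centre of the hopper's open mouth, level with its rim, 92 mm above the bench (75 mm above the inner floor); axes as the feeder's.
- thumbscrew (a joint): Angle of the thumbscrew, rad, about the upright axis: 0 is seated (hard stop), larger is backed off, counterclockwise from above; starts at 1.8 to 2.8. Light friction (0.06 N m), stays where left, does not rise or sink. Red half of the wing: seated it points along the feeder's -x to a black tick; a quarter turn back (1.571) along the feeder's -y, to a second tick.
- screw_wing (a point): On the thumbscrew's axis, at the height to grip it: 94 mm above the bench, 75 mm to -y of the feeder's origin. Brass disc 40 mm across (64 to 72 mm above the bench) with one upright flat wing across it, 40 mm long, 10 mm thick, up to 106 mm above the bench. The point's x axis lies along the wing and turns with it; the -x half of its top is painted red.
- scoop: Loose blue scoop, 0.08 to 0.17 kg, holding the balls. Origin under the middle of its flat floor (4 mm thick, x -30 to +30 mm), z up; 52 mm wide; side walls 40 mm high, x -78 to +30 mm. At -x the floor ramps up 25 degrees to the pouring lip; at +x the back wall and grip tab. Starts left or right of the feeder, mouth roughly to the robot (yaw within 0.5). Balls roll out when tipped 45 to 55 degrees.
- scoop_grip (a point): Point to grip on the scoop's upright tab, 36 mm to +x of the scoop's origin and 75 mm above its underside. The tab is 12 mm thick in x, 36 mm wide in y, and reaches from the back wall (42 mm) to 95 mm above the underside; axes as the scoop's.
- scoop_lip (a point): Middle of the scoop's pouring lip, 76 mm to -x of its origin and 25 mm above its underside; axes as the scoop's.
- ball1_center (a point): Centre of steel ball 1 of 6, 16 mm across, 17 g, loose; starts on the scoop's floor. (The axes turn as it rolls.)
- ball2_center (a point): Centre of steel ball 2 of 6, 16 mm across, 17 g, loose; starts on the scoop's floor. (The axes turn as it rolls.)
- ball3_center (a point): Centre of steel ball 3 of 6, 16 mm across, 17 g, loose; starts on the scoop's floor. (The axes turn as it rolls.)
- ball4_center (a point): Centre of steel ball 4 of 6, 16 mm across, 17 g, loose; starts on the scoop's floor. (The axes turn as it rolls.)
- ball5_center (a point): Centre of steel ball 5 of 6, 16 mm across, 17 g, loose; starts on the scoop's floor. (The axes turn as it rolls.)
- ball6_center (a point): Centre of steel ball 6 of 6, 16 mm across, 17 g, loose; starts on the scoop's floor. (The axes turn as it rolls.)
- tin: Bystander: open red tin, 90 mm across, 100 mm high; origin under its centre. It may stand left or right of the feeder (on the other side from the scoop). Not to be moved.
- spray: Bystander: white plastic bottle with a red cap, 64 mm across, 170 mm high; origin under its centre. Not to be moved.
- spool: Bystander: black spool standing on its flange, 80 mm across, 54 mm high; origin under its centre. Not to be moved.
- wrench: Bystander: steel wrench 160 mm long, lying flat beyond the feeder, along its x axis; origin under its middle. Not to be moved.
Mind the look-alikes: they are no part of the job. What is shaped like the scoop but turquoise is not meant.

How it is judged:
By the outcome, as a careful person would: the job done as asked, in the order asked, and still so for the second after the job is handed in, while the arm keeps its last pose, push and grip.
It also fails if it takes over 70 s, if anything falls off the work surface, if the arm or the gripper's body presses on something with over 40 N, if the wrist force passes 120 N, or if a joint passes its speed limit or range.

### The arm

A 6-joint arm with a two-finger parallel gripper is mounted at the origin on the work surface. World frame = base frame: x ahead of the robot, y to its left, z up, the work surface at z = 0. Lengths are in m, angles in degrees, forces in N, time in s.
With the tool pointing down it reaches from about 0.35 to 0.875 m from the base axis. Payload 4.2 kg.
Tool frame: the origin (TCP) lies on the centre line of the jaws, within the pads' length; the fingertips stand 19 mm ahead of it and the grasp point (between the pads) is the TCP; z points along the fingers, y is the line along which they close (so a half turn about z gives the same grasp; the last joint's range is limited). The gripper opens to 87 mm and grips with 3 to 60 N. Pads are 19 mm wide; open, the fingers measure 117 mm over their backs; the gripper's body (75 mm by 190 mm) begins 51 mm behind the grasp point.
Start: joints at [-52.047, 22.042, 0.453, 0, -68.411, -14.817], TCP at [0.246, -0.575, 0.242] pointing down, gripper open.
Joint ranges: [-179.83, 179.83], [-69.29, 118.12], [-61.27, 80.66], [-181.25, 117.63], [-171.15, -9.14], [-177.46, 177.46]. Speed limits (degrees/s): [159.86, 159.86, 180, 180, 180, 180].

### API

Orientations are given as a 3x3 rotation matrix whose columns are the frame's x, y, z axes.
In Python, from station import sense, capture, finish_job, search_frame, masks_of gives the robot as it stands.
- The arm moves only by the tool drive_tool, never from a script. Its argument "rows" is a list of rows, each a list of 7 numbers: the opening in per cent of the stroke, from 0 (shut) to 100 (fully open), then the shift along the world's x, y, z in mm, then the turn, a rotation vector about the world's x, y, z in rad. In form: [[fingers, dx, dy, dz, wx, wy, wz], ...]. A call has 1 to 5 rows; each row shifts and turns the commanded pose from where the row before left it; what a row does not reach is not made up. A row lasts 1/12 s, in which the tool goes at most 41.7 mm and 7.16 degrees, less where a joint would pass 70% of its speed; a pose out of reach is approached as far as the arm can. A call is refused whole if a number of a shift passes 41.7 or a number of a turn 0.125, either way. A call with a gripper value outside its range is refused whole. The fingers move at their own pace and stop on an object; the grip force is fixed at half the most. Time passes only in rows, so rows that do not move let the fingers close. It gives the time, the measured TCP pose, the force, the opening and the grip force at its end, in the units of the state.
- sense(): the state, without advancing time (a new reading comes with each control period).
- capture(name): name is "side" or "top" or "wrist"; returns a dict with "frame" (384x512x3 uint8, red, green, blue), "z_map" (384x512 float32, m along the optical axis (not along the pixel's ray), 0 where there is no reading), "fx", "fy", "cx", "cy" (pixels), "R" (3x3) and "t" (3): a world point X has camera coordinates R X + t; the wrist camera has in their place "T_tool_cam" (4x4, takes a point from camera to tool coordinates, whose origin is the TCP and whose axes are the flange's). Camera axes: x right, y down, z forward; pixel columns grow to the right and rows downward; lengths in m; the calibration is good to about 2 mm. A picture is of the moment at which its call begins: read the wrist's pose just before it.
- finish_job(): hands the job in; it is judged then, once.
Trained networks look in a picture, given as the dict that the camera call returned (one of the last four; its "shot" number tells which), for a name from the list of things; names that differ only in an ending like _2 or _b are one class to them, and where a whole thing is asked for, a point or a joint stands for the part that bears it (a point fixed in the world has none). Each returns a list of dicts, best first, with "p" (0 to 1); they miss things now and then, are a little off and sometimes report something else, mostly with a low value. They report only what shows in the picture. A call takes as long as a camera call. They do not tell look-alikes from the thing itself.
- search_frame(label, picture): "xy" ([column, row] in pixels, amid what is visible of it).
- masks_of(label, picture): "region" (384x512 bool, what is visible of it) and "xy" ([column, row] in pixels, amid what is visible of it).
The state is a dict: "time_s": time; "joints": joint angles; "joint_velocities": joint speeds; "effort": joint torques, N m; "tcp_pos": TCP position; "ee_rot": TCP orientation; "wrist_force": force on the tool from outside, world axes, zero at the start; "moment": the same for the moment, N m; "gripper_width": opening from 0.0 (shut) to 1.0 (fully open); "gripper_force": force on a finger pad.
Only numpy, scipy, OpenCV 4.12 (cv2) and the standard library are available. Lean on these libraries where they do the work, as an engineer would, in place of code of your own. Each camera call takes 0.05 s, during which the arm holds its last target. There are 200 camera calls.

## Working session

There is one attempt and no reset: what is moved stays moved. The work goes in short steps, Python scripts to look and compute and a tool call to move; the robot and the scene stay as the last step left them, time stands still between calls to the robot, and variables do not carry over. Pictures are saved under pics/ and viewed, at most 10 in all, crops included, and the job is handed in when it is done.

Besides the shell and the picture viewer there is one more tool, called after "Call:" as name(argument=value, ...), one argument or row to a line, values as JSON. drive_tool: Moves the arm, as the interface text tells. Its arguments: {"type":"object","properties":{"rows":{"type":"array"}},"required":["rows"]}

```bash
mkdir -p pics; ls; cat > h.py <<'E'
import numpy as np, cv2
from station import sense, capture, finish_job, search_frame, masks_of
def cloud(p):
    z=p["z_map"]; v,u=np.mgrid[:384,:512]
    X=np.stack([(u-p["cx"])/p["fx"]*z,(v-p["cy"])/p["fy"]*z,z],-1)
    if "R" in p: return (X-np.array(p["t"]))@np.array(p["R"])
    T=np.array(p["T_tool_cam"]); s=sense()
    X=X@T[:3,:3].T+T[:3,3]
    return X@np.array(s["ee_rot"]).T+np.array(s["tcp_pos"])
def save(p,n): cv2.imwrite("pics/"+n,p["frame"][:,:,::-1])
E
python3 - <<'E'
from h import *
s=sense(); print(s)
a=capture("top"); b=capture("side")
cv2.imwrite("pics/a.png",cv2.resize(np.vstack([a["frame"],b["frame"]])[:,:,::-1],(400*1,600)) if 0 else cv2.resize(np.hstack([a["frame"],b["frame"]])[:,:,::-1],(800,300)))
save(a,"top.png")
C=cloud(a)
for n in ["feeder","thumbscrew","scoop","tin","spray","spool","wrench","ball1_center"]:
    for m in masks_of(n,a)[:7]:
        if m["p"]<.2: continue
        r=m["region"]&(a["z_map"]>0); print(n,round(m["p"],2),np.round(m["xy"]),r.sum(),np.round(np.median(C[r],0),3),np.round(C[r].max(0),3),np.round(C[r].min(0),3),a["frame"][r].mean(0).round())
E
```

```text
pics
{'time_s': 0.0, 'joints': array([-5.20475113e+01,  2.20891950e+01,  3.78439584e-01, -2.88862435e-02,
       -6.84112161e+01, -1.48165815e+01]), 'joint_velocities': array([ 0.07570449,  0.10658248, -0.07234947, -0.0177834 , -0.00645611,
       -0.00090071]), 'effort': array([ 6.80073354e-04, -3.90664601e+01,  1.87402815e+01,  4.21987429e+00,
        1.08703200e-02, -2.25884405e-04]), 'tcp_pos': array([ 0.24536084, -0.57419984,  0.24046718]), 'ee_rot': array([[-9.19648463e-01, -3.92741420e-01, -9.39551148e-04],
       [-3.92742533e-01,  9.19646364e-01,  1.96688276e-03],
       [ 9.15784690e-05,  2.17784240e-03, -9.99997624e-01]]), 'wrist_force': array([-0.46459604,  0.57922752,  0.61134815]), 'moment': array([0.01723916, 0.00778723, 0.02533635]), 'gripper_force': 0.0, 'gripper_width': 1.0000591430896095}
feeder 0.68 [251. 177.] 4065 [0.556 0.03  0.018] [0.655 0.175 0.109] [ 0.471 -0.118 -0.005] [109. 132. 109.]
thumbscrew 0.47 [274. 170.] 110 [ 0.555 -0.043  0.078] [ 0.576 -0.023  0.109] [ 0.542 -0.063  0.061] [167. 121.  68.]
scoop 0.85 [161. 272.] 676 [0.258 0.322 0.016] [0.318 0.348 0.103] [ 0.201  0.291 -0.002] [ 47. 130. 126.]
scoop 0.71 [104. 244.] 786 [0.33  0.499 0.02 ] [0.396 0.527 0.101] [ 0.273  0.462 -0.002] [ 40. 114. 110.]
scoop 0.63 [163. 216.] 501 [0.434 0.324 0.024] [0.503 0.383 0.1  ] [ 0.378  0.272 -0.001] [ 34.  64. 124.]
tin 0.9 [360. 216.] 750 [ 0.436 -0.329  0.044] [ 0.476 -0.268  0.105] [ 0.391 -0.394 -0.007] [101.  26.  21.]
spray 0.61 [133. 128.] 561 [0.691 0.407 0.111] [0.772 0.462 0.174] [ 0.671  0.385 -0.001] [126. 106. 101.]
wrench 0.82 [279. 128.] 251 [ 0.746 -0.061  0.007] [0.765 0.012 0.014] [ 0.73  -0.132 -0.005] [147. 151. 142.]
ball1_center 0.5 [275. 169.] 101 [ 0.555 -0.043  0.078] [ 0.576 -0.025  0.109] [ 0.542 -0.059  0.067] [168. 122.  67.]
```

```bash
python3 - <<'E'
from h import *
a=cv2.imread("pics/top.png")
cv2.imwrite("pics/top2.png",cv2.resize(a[90:310,60:400],(800,518),interpolation=cv2.INTER_CUBIC))
p=capture("side"); save(p,"side.png")
E
```

```text
(no output)
```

View pics/top2.png

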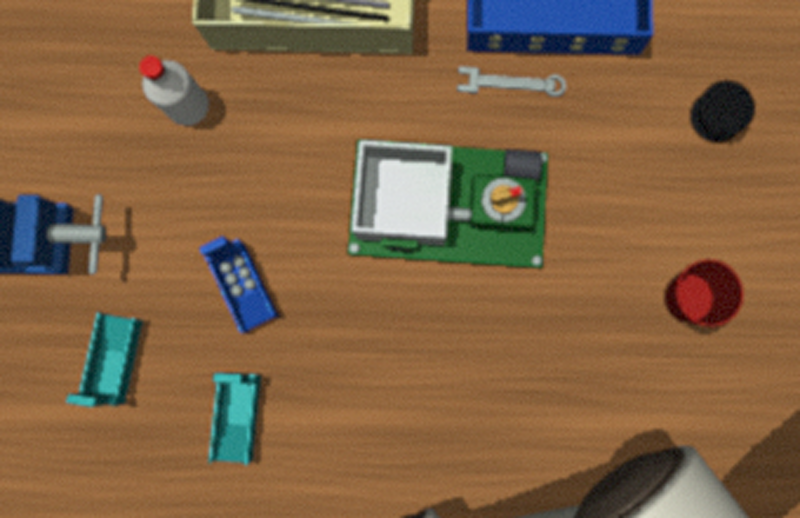

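View pics/side.png

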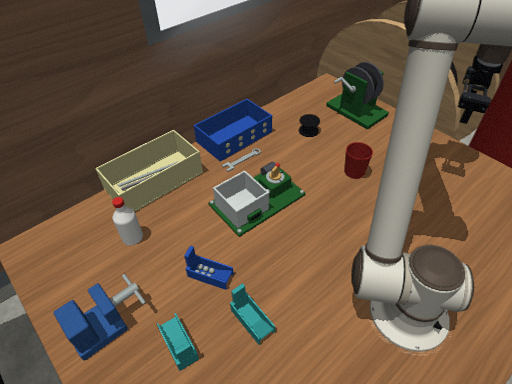

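Look-alikes: the blue scoop with balls is at about (163,216) in the top picture. The turquoise ones at (161,272) and (104,244) are empty decoys, and the blue vise at (75,190) isn't it either. I choose the blue one with the six balls and will measure poses next.

```bash
cat > m.py <<'E'
from h import *
def ang(v): return np.degrees(np.arctan2(v[1],v[0]))
def rect(P): 
    r=cv2.minAreaRect((P[:,:2]*1000).astype(np.float32)); return np.round(r[0],1),np.round(r[1],1),round(r[2],1)
for cam in ["top","side"]:
    a=capture(cam); C=cloud(a); f=a["frame"].astype(int); R,G,B=f[...,0],f[...,1],f[...,2]
    ok=a["z_map"]>0
    near=lambda c,r: ok&(np.hypot(C[...,0]-c[0],C[...,1]-c[1])<r)
    print(cam)
    bl=near((.434,.324),.09)&(B>1.5*R)&(B>G*1.3)
    P=C[bl]; print("blue",len(P),rect(P))
    w=P[(P[:,2]>.034)&(P[:,2]<.046)]; print(" walls",len(w),rect(w))
    t=P[(P[:,2]>.085)]; print(" tab",len(t),rect(t),t.mean(0),t.max(0))
    h=near((.556,.03),.2)&(C[...,2]>.086)&(C[...,2]<.1)&(abs(R-B)<30)&(C[...,1]>.01)
    P=C[h]; print("rim",len(P),rect(P),np.median(P,0))
    g=near((.556,.03),.2)&(G>R*1.3)&(G>B*1.3)&(C[...,2]<.025)
    P=C[g]; print("plate",len(P),rect(P))
    ok2=near((.556,-.045),.06)&(C[...,2]>.09); P=C[ok2]; print("wing",len(P),rect(P),P.mean(0))
    rd=ok2&(R>1.8*G)&(R>1.8*B); P=C[rd]; print("red",len(P),P.mean(0))
    save(a,cam+"_.png")
E
python3 m.py
```

```text
top
blue 562 (array([436.8, 320.4]), array([119.7,  52.3]), 27.7)
 walls 114 (array([436.6, 320.4]), array([116. ,  52.2]), 27.8)
 tab 47 (array([485. , 345.4]), array([11.5, 33.9]), 30.1) [0.48381433 0.34479727 0.09463842] [0.49347964 0.36044329 0.10169038]
rim 265 (array([566.5,  97.7]), array([123.9, 125.4]), 86.9) [0.56985838 0.10001386 0.09220645]
plate 1295 (array([561.8,  31.9]), array([274.8, 167.3]), 87.0)
wing 49 (array([558.7, -42.2]), array([10.9, 38.7]), 18.3) [ 0.55786487 -0.0427251   0.10523241]
red 16 [ 0.56080403 -0.05513068  0.1052242 ]
side
blue 995 (array([435.3, 323.1]), array([119.9,  55.8]), 28.1)
 walls 212 (array([435.3, 323.1]), array([119.9,  55.7]), 28.1)
 tab 62 (array([482.4, 348.8]), array([11.2, 35.6]), 25.8) [0.48116151 0.34930057 0.0927093 ] [0.49222073 0.36598144 0.09817785]
rim 286 (array([564.7, 100.3]), array([127.1, 129.5]), 87.5) [0.54921533 0.10257822 0.09041083]
plate 1044 (array([559.3,  37.7]), array([278.4, 169.4]), 86.8)
wing 49 (array([557., -38.]), array([10.1, 37.6]), 19.9) [ 0.55564111 -0.03640705  0.10204514]
red 12 [ 0.56128932 -0.05021219  0.10548355]
```

Call:
drive_tool(
  rows=[
    [100,13.7,31.6,0,0,0,0.055],
    [100,13.7,31.6,0,0,0,0.055],
    [100,13.7,31.6,0,0,0,0.055],
    [100,13.7,31.6,0,0,0,0.055],
    [100,13.7,31.6,0,0,0,0.055],
  ],
)

```text
time_s: 1.07
tcp_pos: [0.3144, -0.4153, 0.2416]
ee_rot: [[-0.777, -0.63, 0.0], [-0.63, 0.777, -0.0], [-0.0, -0.0, -1.0]]
wrist_force: [0.7, 0.5, -0.1]
gripper_width: 1.0
gripper_force: 0.0
```

Call:
drive_tool(
  rows=[
    [100,13.7,31.6,0,0,0,0.055],
    [100,13.7,31.6,0,0,0,0.055],
    [100,13.7,31.6,0,0,0,0.055],
    [100,13.7,31.6,0,0,0,0.055],
    [100,13.7,31.6,0,0,0,0.055],
  ],
)

```text
time_s: 1.48
tcp_pos: [0.3829, -0.2572, 0.2419]
ee_rot: [[-0.576, -0.817, 0.001], [-0.817, 0.576, -0.0], [-0.0, -0.001, -1.0]]
wrist_force: [1.0, -0.0, 0.7]
gripper_width: 1.002
gripper_force: 0.0
```

Call:
drive_tool(
  rows=[
    [100,13.7,31.6,0,0,0,0.055],
    [100,13.7,31.6,0,0,0,0.055],
    [100,13.7,31.6,0,0,0,0.055],
    [100,13.7,31.6,0,0,0,0.055],
    [100,13.7,31.6,0,0,0,0.055],
  ],
)

```text
time_s: 1.9
tcp_pos: [0.4515, -0.099, 0.242]
ee_rot: [[-0.333, -0.943, 0.001], [-0.943, 0.333, 0.0], [-0.0, -0.001, -1.0]]
wrist_force: [0.0, -0.5, 0.9]
gripper_width: 0.998
gripper_force: 0.0
```

Call:
drive_tool(
  rows=[
    [100,2.2,29.8,0,0,0,0.055],
    [100,2.2,29.8,0,0,0,0.055],
    [100,2.2,29.8,0,0,0,0.055],
    [100,2.2,29.8,0,0,0,0.055],
    [100,2.2,29.8,0,0,0,0.055],
  ],
)

```text
time_s: 2.32
tcp_pos: [0.462, 0.0498, 0.2419]
ee_rot: [[-0.064, -0.998, 0.001], [-0.998, 0.064, 0.0], [-0.0, -0.001, -1.0]]
wrist_force: [0.6, 0.2, -0.1]
gripper_width: 0.999
gripper_force: 0.0
```

Call:
drive_tool(
  rows=[
    [100,2.2,29.8,0,0,0,0.055],
    [100,2.2,29.8,0,0,0,0.055],
    [100,2.2,29.8,0,0,0,0.055],
    [100,2.2,29.8,0,0,0,0.055],
    [100,2.2,29.8,0,0,0,0.055],
  ],
)

```text
time_s: 2.73
tcp_pos: [0.4729, 0.1988, 0.2419]
ee_rot: [[0.21, -0.978, 0.001], [-0.978, -0.21, 0.0], [-0.0, -0.001, -1.0]]
wrist_force: [0.8, 0.2, 0.2]
gripper_width: 1.002
gripper_force: 0.0
```

Call:
drive_tool(
  rows=[
    [100,2.2,29.8,0,0,0,0.055],
    [100,2.2,29.8,0,0,0,0.055],
    [100,2.2,29.8,0,0,0,0.055],
    [100,0,0,0,0,0,0],
    [100,0,0,0,0,0,0],
  ],
)

```text
time_s: 3.15
tcp_pos: [0.4795, 0.288, 0.2411]
ee_rot: [[0.366, -0.931, -0.001], [-0.931, -0.366, -0.0], [0.0, 0.001, -1.0]]
wrist_force: [-0.3, 0.4, 0.0]
gripper_width: 1.001
gripper_force: 0.0
```

```bash
python3 - <<'E'
from h import *
s=sense(); print(s["joints"].round(1))
a=capture("wrist"); C=cloud(a); f=a["frame"].astype(int); R,G,B=f[...,0],f[...,1],f[...,2]
bl=(a["z_map"]>0)&(B>1.5*R)&(B>G*1.3)&(np.hypot(C[...,0]-.434,C[...,1]-.324)<.12)
def rect(P): r=cv2.minAreaRect((P[:,:2]*1000).astype(np.float32)); return np.round(r[0],1),np.round(r[1],1),round(r[2],1)
P=C[bl]; print(len(P),rect(P))
for l,h in[(.034,.046),(.08,.11)]:
    w=P[(P[:,2]>l)&(P[:,2]<h)]; print(len(w),rect(w),w.max(0),w.min(0))
save(a,"w1.png")
E
```

```text
[ 47.6  15.7  -8.9  -0.  -65.4 -26.1]
4117 (array([453.1, 302.6]), array([139.6, 131.9]), 23.5)
739 (array([436.2, 317.3]), array([118.9,  52.1]), 27.6) [0.49965436 0.36163587 0.04572039] [0.37245898 0.26782237 0.034002  ]
299 (array([484.5, 340.6]), array([11.3, 32.1]), 27.0) [0.49586195 0.3537081  0.09644159] [0.47223623 0.32466647 0.08020736]
```

View pics/w1.png

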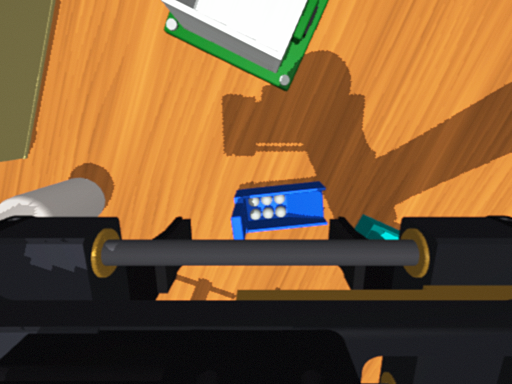

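Call:
drive_tool(
  rows=[
    [100,2.5,30,0,0,0,0.055],
    [100,2,25.5,0,0,0,0.055],
    [100,0,0,-30,0,0,0],
    [100,0,0,-40,0,0,0],
    [100,0,0,-40,0,0,0],
  ],
)

```text
time_s: 3.62
tcp_pos: [0.4847, 0.3419, 0.1319]
ee_rot: [[0.463, -0.886, 0.003], [-0.886, -0.463, 0.003], [-0.002, -0.004, -1.0]]
wrist_force: [0.0, 0.8, -1.2]
gripper_width: 0.994
gripper_force: 0.0
```

Call:
drive_tool(
  rows=[
    [100,0,0,-32,0,0,0],
    [100,0,0,-15,0,0,0],
    [100,0,0,-8,0,0,0],
    [100,0,0,0,0,0,0],
    [100,0,0,0,0,0,0],
  ],
)

```text
time_s: 4.03
tcp_pos: [0.4849, 0.3421, 0.0776]
ee_rot: [[0.464, -0.886, 0.001], [-0.886, -0.464, 0.001], [-0.0, -0.002, -1.0]]
wrist_force: [0.1, 0.5, 0.2]
gripper_width: 1.003
gripper_force: 0.0
```

Call:
drive_tool(
  rows=[
    [40,0,0,0,0,0,0],
    [0,0,0,0,0,0,0],
    [0,0,0,0,0,0,0],
    [0,0,0,0,0,0,0],
    [0,0,0,0,0,0,0],
  ],
)

```text
time_s: 4.45
tcp_pos: [0.4843, 0.3424, 0.0772]
ee_rot: [[0.464, -0.886, 0.001], [-0.886, -0.464, 0.001], [-0.0, -0.001, -1.0]]
wrist_force: [-0.1, -1.0, -0.5]
gripper_width: 0.71
gripper_force: 0.0
```

Call:
drive_tool(
  rows=[
    [0,0,0,0,0,0,0],
    [0,0,0,0,0,0,0],
    [0,0,0,0,0,0,0],
    [0,0,0,0,0,0,0],
    [0,0,0,0,0,0,0],
  ],
)

```text
time_s: 4.87
tcp_pos: [0.4842, 0.3422, 0.0765]
ee_rot: [[0.465, -0.886, -0.0], [-0.886, -0.465, -0.0], [0.0, 0.0, -1.0]]
wrist_force: [-0.7, 0.3, 0.0]
gripper_width: 0.328
gripper_force: 0.0
```

Call:
drive_tool(
  rows=[
    [0,0,0,0,0,0,0],
    [0,0,0,0,0,0,0],
    [0,0,0,0,0,0,0],
    [0,0,0,0,0,0,0],
    [0,0,0,0,0,0,0],
  ],
)

```text
time_s: 5.28
tcp_pos: [0.4843, 0.3423, 0.0766]
ee_rot: [[0.464, -0.886, 0.0], [-0.886, -0.464, 0.0], [-0.0, -0.0, -1.0]]
wrist_force: [0.8, 0.1, -1.1]
gripper_width: 0.136
gripper_force: 30.0
```

Call:
drive_tool(
  rows=[
    [0,0,0,3,0,0,0],
    [0,0,0,6,0,0,0],
    [0,0,0,10,0,0,0],
    [0,0,0,14,0,0,0],
    [0,0,0,18,0,0,0],
  ],
)

```text
time_s: 5.7
tcp_pos: [0.4836, 0.3416, 0.1278]
ee_rot: [[0.464, -0.886, -0.002], [-0.886, -0.464, -0.002], [0.001, 0.002, -1.0]]
wrist_force: [0.3, -0.7, -2.0]
gripper_width: 0.141
gripper_force: 30.0
```

```bash
python3 - <<'E'
from h import *
s=sense(); print(s["joints"].round(1),s["wrist_force"],s["moment"],s["gripper_width"],s["gripper_force"])
a=capture("side"); C=cloud(a)
f=a["frame"]; cv2.imwrite("pics/s2.png",cv2.resize(f[190:360,120:320,::-1],(600,510)))
E
```

```text
[ 50.9  24.8 -12.9  -0.  -52.4 -23.2] [ 0.31184205 -0.69399111 -2.01331429] [ 6.15262287e-02 -1.75064011e-02  9.49007898e-06] 0.14072143938682713 29.9877170983018
```

View pics/s2.png

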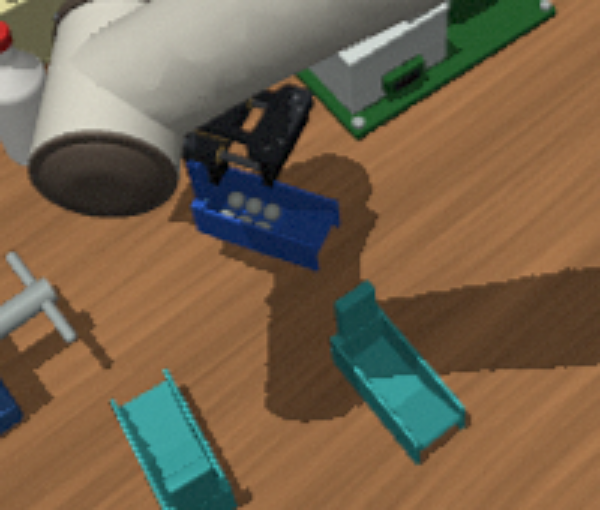

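The side crop shows the blue scoop held by its tab with the balls on its floor around (250,212). Now I carry it to the hopper.

Call:
drive_tool(
  rows=[
    [0,0,0,18,0,0,0],
    [0,0,0,18,0,0,0],
    [0,0,0,16,0,0,0.01],
    [0,0,0,13,0,0,0.02],
    [0,3,-4,9,0,0,0.04],
  ],
)

```text
time_s: 6.17
tcp_pos: [0.4873, 0.339, 0.2036]
ee_rot: [[0.527, -0.85, 0.002], [-0.85, -0.527, 0.002], [-0.001, -0.003, -1.0]]
wrist_force: [1.1, -0.1, -2.7]
gripper_width: 0.137
gripper_force: 30.0
```

Call:
drive_tool(
  rows=[
    [0,6,-7,0,0,0,0.06],
    [0,7,-8,0,0,0,0.07],
    [0,7,-9,0,0,0,0.08],
    [0,7,-9,0,0,0,0.08],
    [0,7,-9,0,0,0,0.08],
  ],
)

```text
time_s: 6.58
tcp_pos: [0.5213, 0.2957, 0.2018]
ee_rot: [[0.8, -0.6, 0.0], [-0.6, -0.8, 0.0], [-0.0, -0.0, -1.0]]
wrist_force: [-0.0, 0.2, -1.7]
gripper_width: 0.133
gripper_force: 30.0
```

Call:
drive_tool(
  rows=[
    [0,7,-9,0,0,0,0.08],
    [0,7,-9,0,0,0,0.08],
    [0,7,-9,0,0,0,0.08],
    [0,7,-9,0,0,0,0.08],
    [0,7,-9,0,0,0,0.08],
  ],
)

```text
time_s: 7.0
tcp_pos: [0.5563, 0.2507, 0.2017]
ee_rot: [[0.97, -0.242, -0.0], [-0.242, -0.97, 0.0], [-0.0, -0.0, -1.0]]
wrist_force: [0.7, 0.1, -1.0]
gripper_width: 0.132
gripper_force: 30.0
```

Call:
drive_tool(
  rows=[
    [0,6,-8,0,0,0,0.08],
    [0,5,-6,0,0,0,0.07],
    [0,3,-3,0,0,0,0.04],
    [0,2,-2,0,0,0,0.015],
    [0,0,0,0,0,0,0],
  ],
)

```text
time_s: 7.42
tcp_pos: [0.5723, 0.2318, 0.2017]
ee_rot: [[0.999, -0.044, 0.0], [-0.044, -0.999, 0.0], [0.0, -0.0, -1.0]]
wrist_force: [-0.3, -0.1, -2.6]
gripper_width: 0.133
gripper_force: 30.0
```

```bash
python3 - <<'E'
from h import *
s=sense(); print(s["joints"].round(1),s["tcp_pos"],s["gripper_width"],s["gripper_force"])
a=capture("top");b=capture("side")
save(a,"t3.png")
A=cv2.resize(a["frame"][110:230,180:330],(500,400)); B=cv2.resize(b["frame"][130:290,160:320],(300,300))
cv2.imwrite("pics/t3.png",np.hstack([A,np.vstack([B,np.zeros((100,300,3),np.uint8)])])[:,:,::-1])
C=cloud(a); f=a["frame"].astype(int); R,G,B=f[...,0],f[...,1],f[...,2]
bl=(a["z_map"]>0)&(B>1.5*R)&(B>G*1.3)&(np.hypot(C[...,0]-.566,C[...,1]-.15)<.12)
print(cv2.minAreaRect((C[bl][:,:2]*1000).astype(np.float32)),C[bl].max(0),C[bl].min(0))
E
```

```text
[ 37.   23.   -4.   -0.  -63.   50.4] [0.57234758 0.23178497 0.20165186] 0.13316444713420653 29.981721423428098
((562.9760131835938, 192.68414306640625), (144.57269287109375, 59.51021194458008), 88.11558532714844) [0.59155783 0.26542079 0.36237173] [0.53158124 0.11979857 0.12557654]
```

View pics/t3.png

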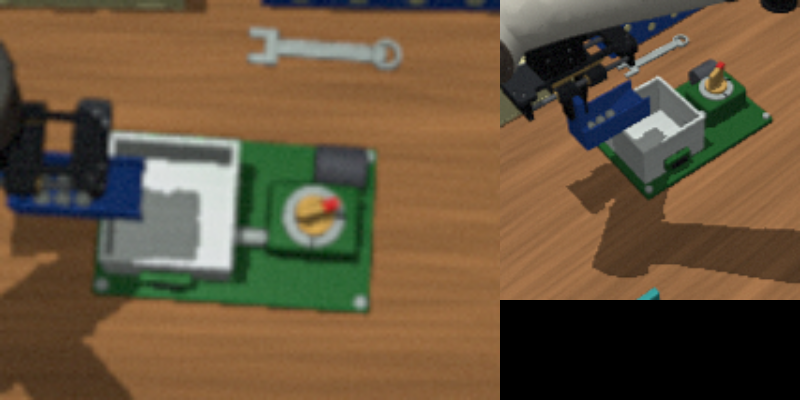

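Call:
drive_tool(
  rows=[
    [0,-0.2,-4.3,-0.7,0.065,-0.0034,0],
    [0,-0.2,-4.3,-0.7,0.065,-0.0034,0],
    [0,-0.2,-4.3,-0.7,0.065,-0.0034,0],
    [0,-0.2,-4.3,-0.7,0.065,-0.0034,0],
    [0,0,0,0,0,0,0],
  ],
)

```text
time_s: 7.93
tcp_pos: [0.571, 0.2133, 0.199]
ee_rot: [[0.999, -0.044, 0.014], [-0.046, -0.965, 0.259], [0.002, -0.259, -0.966]]
wrist_force: [1.0, -0.0, -1.8]
gripper_width: 0.133
gripper_force: 30.0
```

Call:
drive_tool(
  rows=[
    [0,-0.3,-5.9,1.7,0.065,-0.0034,0],
    [0,-0.3,-5.9,1.7,0.065,-0.0034,0],
    [0,-0.3,-5.9,1.7,0.065,-0.0034,0],
    [0,-0.3,-5.9,1.7,0.065,-0.0034,0],
    [0,0,0,0,0,0,0],
  ],
)

```text
time_s: 8.35
tcp_pos: [0.5704, 0.1894, 0.2054]
ee_rot: [[0.999, -0.039, 0.027], [-0.047, -0.866, 0.497], [0.004, -0.498, -0.867]]
wrist_force: [0.6, 0.3, -2.1]
gripper_width: 0.135
gripper_force: 30.0
```

```bash
cat > chk.py <<'E'
from h import *
s=sense(); R=s["ee_rot"]; p=s["tcp_pos"]
# scoop axes from tool: tool y = -? ; x_s=-y_t, z_s=-z_t, y_s=z x x
xs=-R[:,1]; zs=-R[:,2]
print(s["joints"].round(1),"tcp",p.round(4),"tilt",np.degrees(np.arccos(zs[2])).round(1),"lip",(p-.112*xs-.0516*zs).round(4),s["wrist_force"].round(1),s["gripper_width"].round(3))
E
python3 chk.py
```

```text
Traceback (most recent call last):
  File "chk.py", line 5, in <module>
    print(s["joints"].round(1),"tcp",p.round(4),"tilt",np.degrees(np.arccos(zs[2])).round(1),"lip",(p-.112*xs-.0516*zs).round(4),s["wrist_force"].round(1),s["gripper_width"].round(3))
                                                                                                                                                           ^^^^^^^^^^^^^^^^^^^^^^^^
AttributeError: 'float' object has no attribute 'round'
```

```bash
sed -i 's/s\["gripper_width"\].round(3)/round(s["gripper_width"],3)/' chk.py; python3 chk.py
```

```text
[ 18.6  19.6  -2.5 -32.2 -60.2  83.2] tcp [0.5704 0.1894 0.2054] tilt 29.9 lip [0.5673 0.118  0.1049] [ 0.6  0.3 -2.1] 0.135
```

Call:
drive_tool(
  rows=[
    [0,-0.2,-4.7,0,0.044,-0.0023,0],
    [0,-0.2,-4.7,0,0.044,-0.0023,0],
    [0,-0.2,-4.7,0,0.044,-0.0023,0],
    [0,-0.2,-4.7,0,0.044,-0.0023,0],
    [0,-0.2,-4.7,0,0.044,-0.0023,0],
  ],
)

```text
time_s: 8.77
tcp_pos: [0.5693, 0.1681, 0.207]
ee_rot: [[0.999, -0.026, 0.034], [-0.043, -0.738, 0.674], [0.008, -0.675, -0.738]]
wrist_force: [-1.7, -2.5, 5.2]
gripper_width: 0.137
gripper_force: 29.9
```

```bash
python3 chk.py
```

```text
[  8.7  21.1  -1.4 -46.4 -65.9  98.2] tcp [0.5693 0.1681 0.207 ] tilt 42.4 lip [0.5681 0.1203 0.0933] [-1.7 -2.5  5.2] 0.137
```

Call:
drive_tool(
  rows=[
    [0,0,0,0,0,0,0],
  ],
)

```text
time_s: 8.85
tcp_pos: [0.5698, 0.1662, 0.2055]
ee_rot: [[0.999, -0.03, 0.036], [-0.047, -0.739, 0.672], [0.006, -0.673, -0.739]]
wrist_force: [-0.3, -2.5, 0.6]
gripper_width: 0.135
gripper_force: 30.0
```

```bash
python3 chk.py; python3 - <<'E'
from h import *
print(sense()["moment"])
a=capture("top");b=capture("side")
A=cv2.resize(a["frame"][110:230,180:330],(500,400)); B=cv2.resize(b["frame"][130:250,180:300],(300,300))
cv2.imwrite("pics/t4.png",np.hstack([A,np.vstack([B,np.zeros((100,300,3),np.uint8)])])[:,:,::-1])
E
```

```text
[  8.6  21.2  -1.5 -46.3 -65.8  98.2] tcp [0.5698 0.1662 0.2055] tilt 42.3 lip [0.5683 0.1181 0.092 ] [-0.3 -2.5  0.6] 0.135
[-2.07851231  0.24422281 -0.02190308]
```

View pics/t4.png

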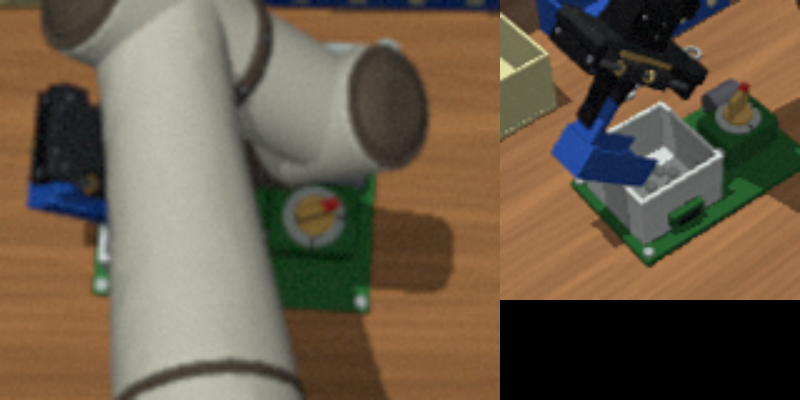

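The side view shows the scoop tipped over the hopper with balls already inside it near (655,185). There seems to be light contact at the rim, so I raise it before tilting on.

Call:
drive_tool(
  rows=[
    [0,0,-2,6,0,0,0],
    [0,0,-2,6,0,0,0],
    [0,0,0,0,0,0,0],
  ],
)

```text
time_s: 9.2
tcp_pos: [0.5696, 0.1647, 0.2194]
ee_rot: [[0.999, -0.026, 0.036], [-0.044, -0.737, 0.674], [0.009, -0.675, -0.738]]
wrist_force: [0.2, -0.2, -1.1]
gripper_width: 0.137
gripper_force: 30.0
```

```bash
python3 chk.py; python3 -c "
from h import *
print(sense()['moment'])"
```

```text
[  8.5  20.3  -0.7 -46.  -67.   97.3] tcp [0.5696 0.1647 0.2194] tilt 42.5 lip [0.5685 0.1169 0.1057] [ 0.2 -0.2 -1.1] 0.137
[-1.61234283  0.16541236 -0.01824041]
```

Call:
drive_tool(
  rows=[
    [0,-0.3,-5.7,0.6,0.0475,-0.0025,0],
    [0,-0.3,-5.7,0.6,0.0475,-0.0025,0],
    [0,-0.3,-5.7,0.6,0.0475,-0.0025,0],
    [0,-0.3,-5.7,0.6,0.0475,-0.0025,0],
    [0,-0.3,-5.7,0.6,0.0475,-0.0025,0],
  ],
)

```text
time_s: 9.62
tcp_pos: [0.5677, 0.1359, 0.2212]
ee_rot: [[0.999, -0.018, 0.043], [-0.046, -0.556, 0.83], [0.009, -0.831, -0.556]]
wrist_force: [0.6, -0.1, -0.5]
gripper_width: 0.134
gripper_force: 30.0
```

Call:
drive_tool(
  rows=[
    [0,-0.3,-5.7,0.6,0.0475,-0.0025,0],
    [0,-0.3,-5.7,0.6,0.0475,-0.0025,0],
    [0,-0.3,-5.7,0.6,0.0475,-0.0025,0],
    [0,-0.3,-5.7,0.6,0.0475,-0.0025,0],
    [0,-0.3,-5.7,0.6,0.0475,-0.0025,0],
  ],
)

```text
time_s: 10.03
tcp_pos: [0.5663, 0.1071, 0.224]
ee_rot: [[0.999, -0.007, 0.049], [-0.048, -0.345, 0.937], [0.01, -0.938, -0.345]]
wrist_force: [-0.3, 0.5, -0.9]
gripper_width: 0.136
gripper_force: 30.0
```

Call:
drive_tool(
  rows=[
    [0,-0.3,-5.7,0.6,0.0475,-0.0025,0],
    [0,-0.3,-5.7,0.6,0.0475,-0.0025,0],
    [0,0,0,0,0,0,0],
    [0,0,0,0,0,0,0],
    [0,0,0,0,0,0,0],
  ],
)

```text
time_s: 10.45
tcp_pos: [0.5658, 0.0961, 0.2251]
ee_rot: [[0.999, -0.003, 0.05], [-0.049, -0.257, 0.965], [0.01, -0.966, -0.257]]
wrist_force: [0.3, 0.9, -0.8]
gripper_width: 0.133
gripper_force: 30.0
```

```bash
python3 chk.py
```

```text
[-13.3  31.1   0.6 -72.  -91.1 122.6] tcp [0.5658 0.0961 0.2251] tilt 75.1 lip [0.568  0.117  0.1036] [ 0.3  0.9 -0.8] 0.133
```

Call:
drive_tool(
  rows=[
    [0,0.4,8.3,10,-0.082,0.0043,0],
    [0,0.4,8.3,8,-0.082,0.0043,0],
    [0,0.4,8.3,0,-0.082,0.0043,0],
    [0,0.4,8.3,0,-0.082,0.0043,0],
    [0,0.4,8.3,0,-0.082,0.0043,0],
  ],
)

```text
time_s: 10.87
tcp_pos: [0.5678, 0.138, 0.2449]
ee_rot: [[0.999, -0.019, 0.043], [-0.046, -0.623, 0.781], [0.012, -0.782, -0.624]]
wrist_force: [0.3, -0.3, -1.3]
gripper_width: 0.135
gripper_force: 30.0
```

Call:
drive_tool(
  rows=[
    [0,0.4,8.3,0,-0.082,0.0043,0],
    [0,0.4,8.3,0,-0.082,0.0043,0],
    [0,0.4,8.3,0,-0.082,0.0043,0],
    [0,0.4,8.3,0,-0.082,0.0043,0],
    [0,0.4,8.3,0,-0.082,0.0043,0],
  ],
)

```text
time_s: 11.28
tcp_pos: [0.5694, 0.1802, 0.2451]
ee_rot: [[0.999, -0.034, 0.027], [-0.042, -0.882, 0.468], [0.009, -0.469, -0.883]]
wrist_force: [-0.4, -0.5, -0.8]
gripper_width: 0.14
gripper_force: 30.0
```

Call:
drive_tool(
  rows=[
    [0,0.4,8.3,0,-0.082,0.0043,0],
    [0,0.4,8.3,0,-0.082,0.0043,0],
    [0,0.4,8.3,0,-0.082,0.0043,0],
    [0,0.4,8.3,0,-0.082,0.0043,0],
    [0,0.4,8.3,0,-0.082,0.0043,0],
  ],
)

```text
time_s: 11.7
tcp_pos: [0.5709, 0.222, 0.2448]
ee_rot: [[0.999, -0.041, 0.007], [-0.041, -0.996, 0.078], [0.004, -0.078, -0.997]]
wrist_force: [0.3, 0.2, -0.7]
gripper_width: 0.136
gripper_force: 30.0
```

Call:
drive_tool(
  rows=[
    [0,0.4,8.3,0,-0.08,0.0042,0],
    [0,0,0,0,0,0,0],
    [0,0,0,0,0,0,0],
  ],
)

```text
time_s: 11.95
tcp_pos: [0.5709, 0.2307, 0.243]
ee_rot: [[0.999, -0.039, -0.0], [-0.039, -0.999, 0.002], [-0.0, -0.002, -1.0]]
wrist_force: [0.5, 0.3, -0.9]
gripper_width: 0.138
gripper_force: 30.0
```

```bash
python3 chk.py; python3 - <<'E'
from h import *
print(sense()['ee_rot'].round(3))
a=capture("top");b=capture("side")
for c in (a,b):
    C=cloud(c)
    for m in masks_of("ball1_center",c)[:8]:
        r=m["region"]&(c["z_map"]>0); print(round(m["p"],2),np.round(m["xy"]),r.sum(),np.round(np.median(C[r],0),3))
A=cv2.resize(a["frame"][110:230,180:330],(500,400)); B=cv2.resize(b["frame"][130:250,180:300],(300,300))
cv2.imwrite("pics/t5.png",np.hstack([A,np.vstack([B,np.zeros((100,300,3),np.uint8)])])[:,:,::-1])
E
```

```text
[ 37.   21.1  -0.8  -0.1 -68.1  50.8] tcp [0.5709 0.2307 0.243 ] tilt 0.1 lip [0.5665 0.1189 0.1912] [ 0.5  0.3 -0.9] 0.138
[[ 0.999 -0.039 -0.   ]
 [-0.039 -0.999  0.002]
 [-0.    -0.002 -1.   ]]
```

View pics/t5.png

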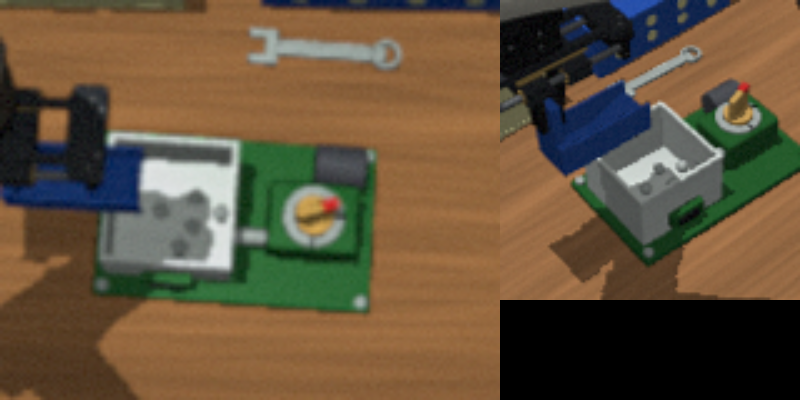

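The hopper shows five balls at (160,208), (195,197), (193,225), (180,247) and (220,213); the sixth may be hidden under the scoop, so I'll recount after placing. Returning the scoop now.

Call:
drive_tool(
  rows=[
    [0,-6.2,8,0,0,0,-0.075],
    [0,-6.2,8,0,0,0,-0.075],
    [0,-6.2,8,0,0,0,-0.075],
    [0,-6.2,8,0,0,0,-0.075],
    [0,-6.2,8,0,0,0,-0.075],
  ],
)

```text
time_s: 12.57
tcp_pos: [0.541, 0.2676, 0.2433]
ee_rot: [[0.912, -0.411, 0.001], [-0.411, -0.912, 0.001], [-0.0, -0.001, -1.0]]
wrist_force: [-0.4, -0.7, -0.5]
gripper_width: 0.137
gripper_force: 30.0
```

Call:
drive_tool(
  rows=[
    [0,-6.2,8,0,0,0,-0.075],
    [0,-6.2,8,0,0,0,-0.075],
    [0,-6.2,8,0,0,0,-0.075],
    [0,-6.2,8,0,0,0,-0.075],
    [0,-6.2,8,0,0,0,-0.075],
  ],
)

```text
time_s: 12.98
tcp_pos: [0.5101, 0.3077, 0.2433]
ee_rot: [[0.698, -0.716, 0.001], [-0.716, -0.698, 0.001], [-0.001, -0.001, -1.0]]
wrist_force: [-0.2, -0.4, -0.1]
gripper_width: 0.136
gripper_force: 30.0
```

Call:
drive_tool(
  rows=[
    [0,-6.2,8,0,0,0,-0.075],
    [0,-6.2,8,0,0,0,-0.075],
    [0,-6.2,8,0,0,0,-0.075],
    [0,-6.2,8,0,0,0,-0.075],
    [0,0,0,-20,0,0,0],
  ],
)

```text
time_s: 13.4
tcp_pos: [0.4869, 0.3421, 0.2274]
ee_rot: [[0.458, -0.889, 0.008], [-0.889, -0.458, 0.008], [-0.003, -0.01, -1.0]]
wrist_force: [1.3, -0.1, 0.6]
gripper_width: 0.135
gripper_force: 30.0
```

Call:
drive_tool(
  rows=[
    [0,0,0,-30,0,0,0],
    [0,0,0,-30,0,0,0],
    [0,0,0,-30,0,0,0],
    [0,0,0,-20,0,0,0],
    [0,0,0,-10,0,0,0],
  ],
)

```text
time_s: 13.82
tcp_pos: [0.4844, 0.3382, 0.1001]
ee_rot: [[0.458, -0.889, -0.004], [-0.889, -0.458, -0.003], [0.001, 0.004, -1.0]]
wrist_force: [-0.7, 0.7, -0.9]
gripper_width: 0.14
gripper_force: 30.0
```

```bash
python3 chk.py; python3 - <<'E'
from h import *
a=capture("side"); C=cloud(a)
for m in masks_of("ball1_center",a)[:8]:
        r=m["region"]&(a["z_map"]>0); print(round(m["p"],2),np.round(m["xy"]),r.sum(),np.round(np.median(C[r],0),3))
f=a["frame"].astype(int); R,G,B=f[...,0],f[...,1],f[...,2]
bl=(a["z_map"]>0)&(B>1.5*R)&(B>G*1.3)&(np.hypot(C[...,0]-.434,C[...,1]-.324)<.1)&(C[...,2]<.14)
P=C[bl]
# fit in scoop frame assuming yaw 27.7: profile of min z along x
c,s=np.cos(np.radians(27.7)),np.sin(np.radians(27.7)); q=P-np.array([.484,.3423,0]); X=c*q[:,0]+s*q[:,1]; Y=-s*q[:,0]+c*q[:,1]
for x in range(-115,10,15):
    k=(X*1000>x)&(X*1000<x+15)
    if k.sum()>3: print(x,k.sum(),"z",np.percentile(P[k,2],[3,97]).round(3),"y",np.percentile(Y[k],[3,97]).round(3))
E
```

```text
[ 50.6  26.6 -14.6  -0.1 -49.  -23.3] tcp [0.4844 0.3382 0.1001] tilt 0.3 lip [0.3847 0.2867 0.049 ] [-0.7  0.7 -0.9] 0.14
-115 128 z [0.028 0.064] y [-0.021  0.03 ]
-100 116 z [0.028 0.064] y [-0.021  0.029]
-85 120 z [0.028 0.066] y [-0.021  0.029]
-70 120 z [0.026 0.065] y [-0.021  0.03 ]
-55 110 z [0.025 0.064] y [-0.021  0.029]
-40 124 z [0.024 0.064] y [-0.022  0.029]
-25 123 z [0.026 0.072] y [-0.022  0.029]
-10 191 z [0.027 0.116] y [-0.02   0.028]
```

Call:
drive_tool(
  rows=[
    [0,0,0,-12,0,0,0],
    [0,0,0,-7,0,0,0],
    [0,0,0,-3,0,0,0],
    [0,0,0,0,0,0,0],
  ],
)

```text
time_s: 14.25
tcp_pos: [0.4854, 0.3402, 0.0811]
ee_rot: [[0.46, -0.888, 0.0], [-0.888, -0.46, 0.0], [-0.0, -0.0, -1.0]]
wrist_force: [-0.1, -0.3, -1.3]
gripper_width: 0.136
gripper_force: 30.0
```

Call:
drive_tool(
  rows=[
    [0,0,0,-1,0,0,0],
    [0,0,0,0,0,0,0],
  ],
)

```text
time_s: 14.42
tcp_pos: [0.4855, 0.3406, 0.0805]
ee_rot: [[0.46, -0.888, 0.001], [-0.888, -0.46, 0.001], [-0.0, -0.001, -1.0]]
wrist_force: [-0.6, 0.4, -0.9]
gripper_width: 0.137
gripper_force: 30.0
```

Call:
drive_tool(
  rows=[
    [0,0,0,-1,0,0,0],
    [0,0,0,0,0,0,0],
  ],
)

```text
time_s: 14.58
tcp_pos: [0.4853, 0.3404, 0.0791]
ee_rot: [[0.46, -0.888, 0.0], [-0.888, -0.46, 0.0], [-0.0, -0.001, -1.0]]
wrist_force: [0.8, -1.5, -0.3]
gripper_width: 0.137
gripper_force: 30.0
```

Call:
drive_tool(
  rows=[
    [0,0,0,-1.5,0,0,0],
    [0,0,0,0,0,0,0],
  ],
)

```text
time_s: 14.75
tcp_pos: [0.4851, 0.3402, 0.0771]
ee_rot: [[0.46, -0.888, -0.0], [-0.888, -0.46, -0.0], [-0.0, 0.0, -1.0]]
wrist_force: [0.4, 0.3, -0.8]
gripper_width: 0.132
gripper_force: 30.0
```

Call:
drive_tool(
  rows=[
    [0,0,0,-1,0,0,0],
    [0,0,0,0,0,0,0],
  ],
)

```text
time_s: 14.92
tcp_pos: [0.4853, 0.3404, 0.0766]
ee_rot: [[0.46, -0.888, 0.0], [-0.888, -0.46, 0.0], [0.0, -0.0, -1.0]]
wrist_force: [-0.2, -1.2, 0.7]
gripper_width: 0.132
gripper_force: 30.0
```

Call:
drive_tool(
  rows=[
    [0,0,0,-0.5,0,0,0],
    [0,0,0,0,0,0,0],
  ],
)

```text
time_s: 15.08
tcp_pos: [0.4854, 0.3404, 0.0765]
ee_rot: [[0.46, -0.888, 0.001], [-0.888, -0.46, 0.0], [0.0, -0.001, -1.0]]
wrist_force: [-1.0, -1.0, 5.5]
gripper_width: 0.135
gripper_force: 30.0
```

Call:
drive_tool(
  rows=[
    [100,0,0,0,0,0,0],
    [100,0,0,0,0,0,0],
    [100,0,0,0,0,0,0],
    [100,0,0,0,0,0,0],
    [100,0,0,0,0,0,0],
  ],
)

```text
time_s: 15.5
tcp_pos: [0.4851, 0.3402, 0.0754]
ee_rot: [[0.46, -0.888, -0.0], [-0.888, -0.46, -0.0], [0.0, 0.0, -1.0]]
wrist_force: [0.7, -0.7, 0.4]
gripper_width: 0.425
gripper_force: 0.0
```

Call:
drive_tool(
  rows=[
    [100,0,0,0,0,0,0],
    [100,0,0,8,0,0,0],
    [100,0,0,15,0,0,0],
    [100,0,0,30,0,0,0],
    [100,0,0,30,0,0,0],
  ],
)

```text
time_s: 15.92
tcp_pos: [0.4847, 0.3397, 0.1592]
ee_rot: [[0.46, -0.888, -0.002], [-0.888, -0.46, -0.002], [0.001, 0.002, -1.0]]
wrist_force: [0.4, 0.8, 0.8]
gripper_width: 0.81
gripper_force: 0.0
```

Call:
drive_tool(
  rows=[
    [100,0,0,35,0,0,0],
    [100,0,0,40,0,0,0],
    [100,0,0,20,0,0,0],
    [100,0,0,0,0,0,0],
  ],
)

```text
time_s: 16.25
tcp_pos: [0.4874, 0.3419, 0.2612]
ee_rot: [[0.461, -0.887, 0.01], [-0.887, -0.461, 0.009], [-0.003, -0.013, -1.0]]
wrist_force: [0.2, 0.8, 0.3]
gripper_width: 0.994
gripper_force: 0.0
```

```bash
python3 chk.py; sed -i '/save(a,cam/d' m.py; python3 m.py; python3 - <<'E'
from h import *
a=capture("top"); b=capture("side")
A=cv2.resize(a["frame"][110:280,130:300],(560,560)); B=cv2.resize(b["frame"][170:230,200:280],(240,180)); D=cv2.resize(b["frame"][230:300,170:250],(240,210))
cv2.imwrite("pics/t6.png",np.hstack([A,np.vstack([B,D,np.zeros((170,240,3),np.uint8)])])[:,:,::-1])
E
```

```text
[ 50.7  18.   -2.7   0.1 -68.5 -23.3] tcp [0.4874 0.3419 0.2612] tilt 0.8 lip [0.3885 0.2908 0.2081] [0.2 0.8 0.3] 0.994
top
blue 592 (array([448.6, 315.2]), array([137.6,  66.1]), 26.0)
 walls 94 (array([435.1, 317.2]), array([116.2,  51.5]), 27.3)
 tab 57 (array([458.4, 316.7]), array([116.1,  58.1]), 28.7) [0.46481197 0.30495747 0.25940014] [0.52328396 0.34574986 0.41953878]
rim 265 (array([566.3,  97.7]), array([124. , 124.8]), 87.0) [0.56672157 0.09971189 0.09201323]
plate 1291 (array([562.2,  31.7]), array([274.8, 167.6]), 87.0)
wing 49 (array([558.9, -43. ]), array([10.3, 39.5]), 18.5) [ 0.55814747 -0.04263254  0.10477633]
red 16 [ 0.5614319  -0.05475387  0.10505979]
side
blue 1171 (array([432.8, 324.3]), array([119.8,  62.4]), 28.0)
 walls 208 (array([435.3, 321.3]), array([117.6,  54.4]), 27.1)
 tab 135 (array([439.8, 329.7]), array([101.3,  61.3]), 30.3) [0.45151672 0.33785052 0.22332199] [0.49317727 0.3648042  0.35949026]
rim 266 (array([564.5, 100.7]), array([126.7, 126.8]), 87.0) [0.54218564 0.09135801 0.09068387]
plate 1033 (array([558.9,  36.9]), array([280.4, 167.9]), 87.5)
wing 54 (array([557.5, -36.8]), array([11.6, 41.6]), 17.9) [ 0.55577387 -0.03691658  0.10141539]
red 14 [ 0.56083898 -0.05093868  0.10560574]
```

View pics/t6.png

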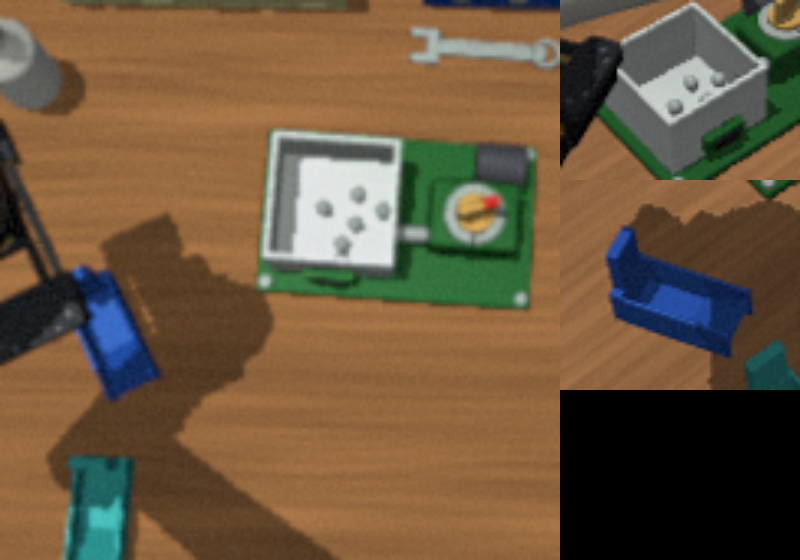

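The scoop stands upright and empty (inset (680,300)). The hopper shows five distinct balls, at (325,208), (358,193), (357,224), (384,211) and (343,245), and the last could be two. I'll check with the wrist camera on the way to the screw.

Call:
drive_tool(
  rows=[
    [100,14,-28,0,0,0,-0.032],
    [100,14,-28,0,0,0,-0.032],
    [100,14,-28,0,0,0,-0.032],
    [100,14,-28,0,0,0,-0.032],
    [100,14,-28,0,0,0,-0.032],
  ],
)

```text
time_s: 16.87
tcp_pos: [0.5549, 0.1986, 0.2519]
ee_rot: [[0.312, -0.95, -0.003], [-0.95, -0.312, -0.002], [0.001, 0.004, -1.0]]
wrist_force: [1.2, 0.9, -1.3]
gripper_width: 1.0
gripper_force: 0.0
```

```bash
python3 chk.py; python3 - <<'E'
from h import *
a=capture("wrist"); C=cloud(a)
k=(a["z_map"]>0)&(abs(C[...,0]-.5655)<.05)&(abs(C[...,1]-.099)<.05)&(C[...,2]>.021)&(C[...,2]<.06)
n,l,st,ce=cv2.connectedComponentsWithStats(k.astype(np.uint8))
for i in range(1,n):
    if st[i,4]>15: print(st[i],C[l==i].mean(0).round(4),C[l==i].max(0).round(3))
v,u=np.nonzero(k); f=a["frame"]
y0,y1,x0,x1=max(v.min()-40,0),v.max()+40,max(u.min()-60,0),u.max()+60
print(y0,y1,x0,x1)
c=f[y0:y1,x0:x1]; s=min(800/c.shape[1],600/c.shape[0]); cv2.imwrite("pics/w7.png",cv2.resize(c,None,fx=s,fy=s)[:,:,::-1])
E
```

```text
[ 35.4  18.3  -3.7  -0.  -68.3 -17.3] tcp [0.5549 0.1986 0.2519] tilt 0.2 lip [0.4483 0.1637 0.2007] [ 1.2  0.9 -1.3] 1.0
[262  66  13  14 137] [0.5843 0.068  0.0305] [0.592 0.075 0.034]
[285  76  13  14 135] [0.5538 0.0705 0.0303] [0.561 0.078 0.034]
[296  92  22  18 220] [0.5281 0.0837 0.0303] [0.541 0.092 0.034]
[265  98  12  13 125] [0.5699 0.1022 0.0304] [0.577 0.11  0.035]
[224 126  52  21  97] [0.5825 0.147  0.0413] [0.615 0.149 0.06 ]
21 186 164 377
```

View pics/w7.png

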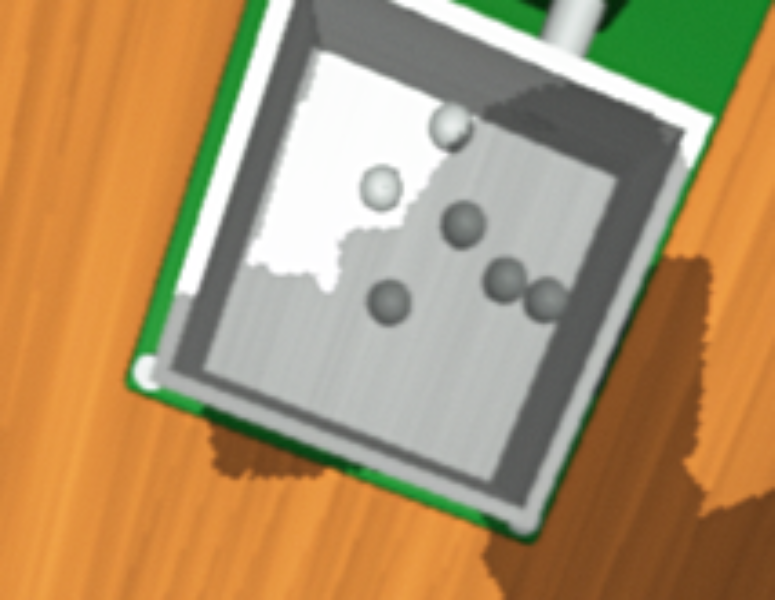

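All six balls are in the hopper: (450,127), (381,188), (463,224), (505,280), (546,299), (389,302). Next, the screw.

Call:
drive_tool(
  rows=[
    [100,0.5,-34,0,0,0,0],
    [100,0.5,-34,0,0,0,0],
    [100,0.5,-34,0,0,0,0],
    [100,0.5,-34,0,0,0,0],
    [100,0,0,0,0,0,0],
  ],
)

```text
time_s: 17.33
tcp_pos: [0.5558, 0.0597, 0.2521]
ee_rot: [[0.308, -0.951, -0.004], [-0.951, -0.308, -0.002], [0.001, 0.005, -1.0]]
wrist_force: [-0.2, -0.2, -0.0]
gripper_width: 0.999
gripper_force: 0.0
```

```bash
python3 chk.py; cat > wing.py <<'E'
from h import *
a=capture("wrist"); C=cloud(a); f=a["frame"].astype(int); R,G,B=f[...,0],f[...,1],f[...,2]
k=(a["z_map"]>0)&(np.hypot(C[...,0]-.5577,C[...,1]+.042)<.035)&(C[...,2]>.095)&(C[...,2]<.115)
P=C[k]; print(len(P),cv2.minAreaRect((P[:,:2]*1000).astype(np.float32)),P.mean(0))
r=k&(R>1.8*G)&(R>1.8*B); print(r.sum(),C[r].mean(0) if r.any() else 0)
c=P.mean(0); w,V=np.linalg.eigh(np.cov(P[:,:2].T)); v=V[:,1]
if r.any() and (C[r].mean(0)-c)[:2]@v<0: v=-v
ra=np.degrees(np.arctan2(v[1],v[0])); print("red dir",ra,"screw angle deg",(ra+3-180)%360)
E
python3 wing.py
```

```text
[ 22.7  15.3  -7.8   0.  -67.1  -4.8] tcp [0.5558 0.0597 0.2521] tilt 0.3 lip [0.4491 0.0251 0.2011] [-0.2 -0.2 -0. ] 0.999
464 ((559.1220703125, -42.4742317199707), (10.192087173461914, 39.423126220703125), 18.04641342163086) [ 0.55964018 -0.04284286  0.10534474]
186 [ 0.56294432 -0.05394227  0.10625522]
red dir -72.82835646742994 screw angle deg 110.17164353257004
```

Call:
drive_tool(
  rows=[
    [100,1,-34,0,0,0,0],
    [100,1,-34,0,0,0,0],
    [100,1,-34,0,0,0,0],
    [60,0,0,-30,0,0,0],
    [60,0,0,-35,0,0,0],
  ],
)

```text
time_s: 17.8
tcp_pos: [0.5617, -0.0385, 0.1896]
ee_rot: [[0.311, -0.95, 0.006], [-0.95, -0.311, 0.001], [0.001, -0.006, -1.0]]
wrist_force: [0.6, 0.6, -0.5]
gripper_width: 0.919
gripper_force: 0.0
```

Call:
drive_tool(
  rows=[
    [60,0,0,-35,0,0,0],
    [60,0,0,-30,0,0,0],
    [60,0,0,-16,0,0,0],
    [60,0,0,-8,0,0,0],
    [60,0,0,0,0,0,0],
  ],
)

```text
time_s: 18.22
tcp_pos: [0.5587, -0.0373, 0.097]
ee_rot: [[0.313, -0.95, -0.006], [-0.95, -0.313, -0.001], [-0.001, 0.006, -1.0]]
wrist_force: [0.3, 0.2, 0.5]
gripper_width: 0.623
gripper_force: 0.0
```

```bash
python3 chk.py
```

```text
[ 12.8  24.4 -19.2  -0.  -46.8   5.5] tcp [ 0.5587 -0.0373  0.097 ] tilt 0.3 lip [ 0.4521 -0.0724  0.046 ] [0.3 0.2 0.5] 0.623
```

Call:
drive_tool(
  rows=[
    [60,0,-5,-1,0,0,0],
    [60,0,0,0,0,0,0],
    [60,0,0,0,0,0,0],
  ],
)

```text
time_s: 18.47
tcp_pos: [0.5611, -0.0427, 0.1001]
ee_rot: [[0.313, -0.95, 0.003], [-0.95, -0.313, 0.0], [0.0, -0.003, -1.0]]
wrist_force: [0.4, 0.2, 0.8]
gripper_width: 0.602
gripper_force: 0.0
```

Call:
drive_tool(
  rows=[
    [0,0,0,0,0,0,0],
    [0,0,0,0,0,0,0],
    [0,0,0,0,0,0,0],
    [0,0,0,0,0,0,0],
    [0,0,0,0,0,0,0],
  ],
)

```text
time_s: 18.88
tcp_pos: [0.5602, -0.0427, 0.0989]
ee_rot: [[0.313, -0.95, 0.0], [-0.95, -0.313, 0.0], [-0.0, -0.0, -1.0]]
wrist_force: [-0.5, 0.5, 0.6]
gripper_width: 0.303
gripper_force: 0.0
```

Call:
drive_tool(
  rows=[
    [0,0,0,0,0,0,0],
    [0,0,0,0,0,0,0],
    [0,0,0,0,0,0,0],
    [0,0,0,0,0,0,0],
  ],
)

```text
time_s: 19.22
tcp_pos: [0.559, -0.0431, 0.0986]
ee_rot: [[0.312, -0.95, -0.003], [-0.95, -0.312, -0.001], [-0.0, 0.003, -1.0]]
wrist_force: [-3.3, -1.7, 2.4]
gripper_width: 0.108
gripper_force: 30.0
```

```bash
python3 chk.py; python3 -c "
from h import *
print(sense()['moment'],sense()['ee_rot'])"
```

```text
[ 12.2  24.2 -19.2  -0.  -46.8   6.1] tcp [ 0.559  -0.0431  0.0986] tilt 0.2 lip [ 0.4524 -0.0781  0.0473] [-3.3 -1.7  2.4] 0.108
[-0.22419673  1.07826198 -0.03359534] [[ 3.12483124e-01 -9.49918896e-01 -2.89635836e-03]
 [-9.49923239e-01 -3.12482837e-01 -5.62558506e-04]
 [-3.70677322e-04  2.92710815e-03 -9.99995647e-01]]
```

Call:
drive_tool(
  rows=[
    [0,0,0,0,0,0,-0.03],
    [0,0,0,0,0,0,-0.06],
    [0,0,0,0,0,0,-0.08],
    [0,0,0,0,0,0,-0.08],
    [0,0,0,0,0,0,-0.08],
  ],
)

```text
time_s: 19.63
tcp_pos: [0.5588, -0.0431, 0.0986]
ee_rot: [[-0.016, -1.0, -0.003], [-1.0, 0.016, -0.001], [0.001, 0.003, -1.0]]
wrist_force: [-3.2, -1.3, 3.4]
gripper_width: 0.115
gripper_force: 30.0
```

Call:
drive_tool(
  rows=[
    [0,0,0,0,0,0,-0.08],
    [0,0,0,0,0,0,-0.08],
    [0,0,0,0,0,0,-0.08],
    [0,0,0,0,0,0,-0.08],
    [0,0,0,0,0,0,-0.08],
  ],
)

```text
time_s: 20.05
tcp_pos: [0.5587, -0.0431, 0.0986]
ee_rot: [[-0.404, -0.915, -0.003], [-0.915, 0.404, -0.001], [0.002, 0.003, -1.0]]
wrist_force: [-4.1, -0.5, 3.2]
gripper_width: 0.115
gripper_force: 30.0
```

Call:
drive_tool(
  rows=[
    [0,0,0,0,0,0,-0.08],
    [0,0,0,0,0,0,-0.08],
    [0,0,0,0,0,0,-0.08],
    [0,0,0,0,0,0,-0.08],
    [0,0,0,0,0,0,-0.08],
  ],
)

```text
time_s: 20.47
tcp_pos: [0.5586, -0.043, 0.0986]
ee_rot: [[-0.728, -0.685, -0.004], [-0.685, 0.728, -0.0], [0.003, 0.002, -1.0]]
wrist_force: [-4.4, 0.1, 3.4]
gripper_width: 0.114
gripper_force: 30.0
```

Call:
drive_tool(
  rows=[
    [0,0,0,0,0,0,-0.08],
    [0,0,0,0,0,0,-0.08],
    [0,0,0,0,0,0,-0.08],
    [0,0,0,0,0,0,-0.08],
    [0,0,0,0,0,0,-0.08],
  ],
)

```text
time_s: 20.88
tcp_pos: [0.5585, -0.0428, 0.0986]
ee_rot: [[-0.938, -0.347, -0.004], [-0.347, 0.938, -0.0], [0.003, 0.001, -1.0]]
wrist_force: [-3.6, 0.8, 3.8]
gripper_width: 0.111
gripper_force: 30.0
```

Call:
drive_tool(
  rows=[
    [0,0,0,0,0,0,-0.06],
    [0,0,0,0,0,0,-0.04],
    [0,0,0,0,0,0,0],
  ],
)

```text
time_s: 21.13
tcp_pos: [0.5585, -0.0428, 0.0986]
ee_rot: [[-0.967, -0.255, -0.004], [-0.255, 0.967, -0.0], [0.004, 0.001, -1.0]]
wrist_force: [-5.3, 0.2, 4.6]
gripper_width: 0.114
gripper_force: 30.0
```

```bash
cat > ys.py <<'E'
from h import *
s=sense();R=s["ee_rot"];print(s["time_s"],s["joints"].round(1),s["tcp_pos"].round(4),"M",s["moment"].round(3),"F",s["wrist_force"].round(1),"yaw_y",round(np.degrees(np.arctan2(R[1,1],R[0,1]))%360,2),round(s["gripper_width"],3),s["gripper_force"])
E
python3 ys.py
```

```text
21.1333 [ 12.2  24.2 -19.2  -0.  -46.8 -87.4] [ 0.5585 -0.0428  0.0986] M [ 0.203  1.515 -0.035] F [-5.3  0.2  4.6] yaw_y 104.77 0.114 30.001481068320572
```

Call:
drive_tool(
  rows=[
    [0,0,0,0,0,0,-0.05],
    [0,0,0,0,0,0,-0.05],
    [0,0,0,0,0,0,-0.05],
    [0,0,0,0,0,0,-0.05],
    [0,0,0,0,0,0,0],
  ],
)

```text
time_s: 21.55
tcp_pos: [0.5585, -0.0427, 0.0986]
ee_rot: [[-0.998, -0.058, -0.004], [-0.058, 0.998, -0.0], [0.004, 0.0, -1.0]]
wrist_force: [-5.7, 1.5, 4.7]
gripper_width: 0.108
gripper_force: 30.0
```

```bash
python3 ys.py
```

```text
21.55 [ 12.2  24.2 -19.2  -0.1 -46.8 -98.8] [ 0.5585 -0.0427  0.0986] M [ 0.346  1.515 -0.066] F [-5.7  1.5  4.7] yaw_y 93.3 0.108 30.001442721113563
```

Call:
drive_tool(
  rows=[
    [0,0,0,0,0,0,-0.04],
    [0,0,0,0,0,0,-0.04],
    [0,0,0,0,0,0,0],
  ],
)

```text
time_s: 21.8
tcp_pos: [0.5585, -0.0427, 0.0986]
ee_rot: [[-1.0, 0.022, -0.004], [0.022, 1.0, -0.0], [0.004, -0.0, -1.0]]
wrist_force: [-5.5, 1.2, 4.2]
gripper_width: 0.117
gripper_force: 30.0
```

```bash
python3 ys.py
```

```text
21.8 [ 1.220e+01  2.420e+01 -1.920e+01 -1.000e-01 -4.680e+01 -1.034e+02] [ 0.5585 -0.0427  0.0986] M [ 0.293  1.562 -0.03 ] F [-5.5  1.2  4.2] yaw_y 88.74 0.117 30.00185170210898
```

Call:
drive_tool(
  rows=[
    [0,0,0,0,0,0,-0.03],
    [0,0,0,0,0,0,0],
  ],
)

```text
time_s: 21.97
tcp_pos: [0.5585, -0.0427, 0.0986]
ee_rot: [[-0.999, 0.051, -0.004], [0.051, 0.999, -0.0], [0.004, -0.0, -1.0]]
wrist_force: [-5.4, 0.6, 4.8]
gripper_width: 0.112
gripper_force: 30.0
```

```bash
python3 ys.py
```

```text
21.9667 [ 1.220e+01  2.420e+01 -1.920e+01 -1.000e-01 -4.680e+01 -1.051e+02] [ 0.5585 -0.0427  0.0986] M [0.361 1.528 0.024] F [-5.4  0.6  4.8] yaw_y 87.06 0.112 30.0009947642684
```

Call:
drive_tool(
  rows=[
    [0,0,0,0,0,0,-0.025],
    [0,0,0,0,0,0,0],
  ],
)

```text
time_s: 22.13
tcp_pos: [0.5586, -0.0427, 0.0986]
ee_rot: [[-0.997, 0.074, -0.004], [0.074, 0.997, -0.0], [0.004, -0.001, -1.0]]
wrist_force: [-5.4, 1.1, 4.5]
gripper_width: 0.116
gripper_force: 30.0
```

```bash
python3 ys.py
```

```text
22.1333 [  12.2   24.2  -19.2   -0.   -46.8 -106.4] [ 0.5586 -0.0427  0.0986] M [0.394 1.598 0.5  ] F [-5.4  1.1  4.5] yaw_y 85.75 0.116 30.000883284956217
```

Call:
drive_tool(
  rows=[
    [0,0,0,0,0,0,-0.025],
    [0,0,0,0,0,0,0],
  ],
)

```text
time_s: 22.3
tcp_pos: [0.5586, -0.0427, 0.0986]
ee_rot: [[-0.995, 0.098, -0.004], [0.098, 0.995, -0.001], [0.004, -0.001, -1.0]]
wrist_force: [-5.7, 0.9, 4.7]
gripper_width: 0.113
gripper_force: 30.0
```

```bash
python3 ys.py
```

```text
22.3 [  12.2   24.2  -19.2   -0.   -46.8 -107.8] [ 0.5586 -0.0427  0.0986] M [0.345 1.524 0.566] F [-5.7  0.9  4.7] yaw_y 84.35 0.113 30.001161647960544
```

Call:
drive_tool(
  rows=[
    [0,0,0,0,0,0,0.04],
    [0,0,0,0,0,0,0.07],
    [0,0,0,0,0,0,0.085],
    [0,0,0,0,0,0,0.085],
    [0,0,0,0,0,0,0.085],
  ],
)

```text
time_s: 22.72
tcp_pos: [0.5586, -0.0428, 0.0986]
ee_rot: [[-0.964, -0.265, -0.003], [-0.265, 0.964, -0.0], [0.003, 0.001, -1.0]]
wrist_force: [-5.5, 0.6, 3.9]
gripper_width: 0.116
gripper_force: 30.0
```

Call:
drive_tool(
  rows=[
    [0,0,0,0,0,0,0.085],
    [0,0,0,0,0,0,0.085],
    [0,0,0,0,0,0,0.085],
    [0,0,0,0,0,0,0.085],
    [0,0,0,0,0,0,0.085],
  ],
)

```text
time_s: 23.13
tcp_pos: [0.5586, -0.0429, 0.0986]
ee_rot: [[-0.769, -0.639, -0.003], [-0.639, 0.769, -0.0], [0.003, 0.002, -1.0]]
wrist_force: [-5.6, 0.2, 4.4]
gripper_width: 0.114
gripper_force: 30.0
```

Call:
drive_tool(
  rows=[
    [0,0,0,0,0,0,0.085],
    [0,0,0,0,0,0,0.085],
    [0,0,0,0,0,0,0.085],
    [0,0,0,0,0,0,0.085],
    [0,0,0,0,0,0,0.085],
  ],
)

```text
time_s: 23.55
tcp_pos: [0.5587, -0.043, 0.0986]
ee_rot: [[-0.437, -0.899, -0.003], [-0.899, 0.437, -0.0], [0.002, 0.003, -1.0]]
wrist_force: [-4.6, 0.1, 3.8]
gripper_width: 0.117
gripper_force: 30.0
```

Call:
drive_tool(
  rows=[
    [0,0,0,0,0,0,0.085],
    [0,0,0,0,0,0,0.085],
    [0,0,0,0,0,0,0.06],
    [0,0,0,0,0,0,0],
    [0,0,0,0,0,0,0],
  ],
)

```text
time_s: 23.97
tcp_pos: [0.5588, -0.043, 0.0986]
ee_rot: [[-0.226, -0.974, -0.003], [-0.974, 0.226, -0.0], [0.001, 0.003, -1.0]]
wrist_force: [-5.4, 0.2, 4.4]
gripper_width: 0.112
gripper_force: 30.0
```

```bash
python3 ys.py; python3 wing.py; python3 m.py | grep -A8 -E "wing|red|rim|plate|top|side" | grep -v blue; python3 - <<'E'
from h import *
b=capture("side"); B=cv2.resize(b["frame"][140:220,220:320],(800,600),interpolation=cv2.INTER_CUBIC)
cv2.imwrite("pics/f.png",B[:,:,::-1])
E
```

```text
23.9667 [ 12.2  24.2 -19.2  -0.  -46.8 -25.2] [ 0.5588 -0.043   0.0986] M [-0.07   1.686  0.025] F [-5.4  0.2  4.4] yaw_y 166.94 0.112 30.000648605637252
1229 ((554.8504638671875, -45.86690902709961), (26.77033805847168, 39.17151641845703), 6.108313083648682) [ 0.55683044 -0.05142104  0.10493598]
540 [ 0.55503089 -0.05858091  0.10557033]
red dir -102.15062889305962 screw angle deg 80.8493711069404
top
 walls 117 (array([436.1, 317.7]), array([119.1,  51.8]), 27.7)
 tab 48 (array([484.3, 342.3]), array([11.2, 34.5]), 26.9) [0.48384577 0.34140153 0.09433177] [0.49375172 0.35815395 0.10004995]
rim 38 (array([528.9,  47.4]), array([19.1, 55.6]), 84.7) [0.5229571  0.04079971 0.09261336]
plate 510 (array([531.9, -28.5]), array([152.9, 113.8]), 87.3)
wing 1879 (array([552.7, -34.4]), array([100.8,  99.4]), 75.0) [ 0.5455176  -0.03505801  0.39072064]
red 1 [ 0.52588818 -0.02576576  0.25445246]
side
 walls 198 (array([435., 322.]), array([117. ,  53.9]), 27.5)
 tab 61 (array([481.7, 347.3]), array([11.6, 34.2]), 28.5) [0.48066173 0.34671755 0.09251353] [0.49422239 0.3616557  0.0982927 ]
rim 288 (array([565.1, 100.8]), array([126.3, 127.4]), 86.7) [0.55220914 0.10468727 0.09062438]
plate 1031 (array([559. ,  37.7]), array([280.5, 171.5]), 87.9)
wing 1432 (array([556. , -29.8]), array([ 88.3, 102.3]), 63.6) [ 0.54956968 -0.02385949  0.2658972 ]
red 6 [ 0.55871731 -0.02261897  0.21722984]
```

Call:
drive_tool(
  rows=[
    [0,0,0,0,0,0,0.07],
    [0,0,0,0,0,0,0.07],
    [0,0,0,0,0,0,0.036],
    [0,0,0,0,0,0,0],
    [0,0,0,0,0,0,0],
  ],
)

```text
time_s: 24.58
tcp_pos: [0.5589, -0.043, 0.0986]
ee_rot: [[-0.052, -0.999, -0.003], [-0.999, 0.052, -0.0], [0.001, 0.003, -1.0]]
wrist_force: [-3.8, 0.1, 3.9]
gripper_width: 0.119
gripper_force: 30.0
```

```bash
python3 ys.py; python3 - <<'E'
from h import *
a=capture("wrist"); C=cloud(a); f=a["frame"].astype(int); R,G,B=f[...,0],f[...,1],f[...,2]
near=(a["z_map"]>0)&(np.hypot(C[...,0]-.558,C[...,1]+.043)<.03)&(C[...,2]>.1)&(C[...,2]<.112)
for n,k in (("red",near&(R>1.8*G)&(R>1.8*B)),("brass",near&(R>1.4*B)&(R<1.8*G))):
    P=C[k]; 
    if len(P)>5: print(n,len(P),cv2.minAreaRect((P[:,:2]*1000).astype(np.float32)),P.mean(0).round(4))
v,u=np.nonzero(near)
y0,y1,x0,x1=max(v.min()-60,0),v.max()+30,max(u.min()-60,0),u.max()+60
c=a["frame"][y0:y1,x0:x1]; s=min(800/c.shape[1],600/c.shape[0]); cv2.imwrite("pics/w9.png",cv2.resize(c,None,fx=s,fy=s)[:,:,::-1])
E
```

```text
24.5833 [ 12.2  24.2 -19.2  -0.  -46.8 -15.1] [ 0.5589 -0.043   0.0986] M [-0.034  1.643 -0.003] F [-3.8  0.1  3.9] yaw_y 177.01 0.119 30.000519859604537
red 516 ((557.575439453125, -58.3471565246582), (12.861088752746582, 12.08535099029541), 88.08351135253906) [ 0.5576 -0.0589  0.1059]
brass 306 ((562.0289916992188, -45.270320892333984), (36.147796630859375, 26.930376052856445), 68.55345916748047) [ 0.559  -0.0338  0.1055]
```

View pics/w9.png

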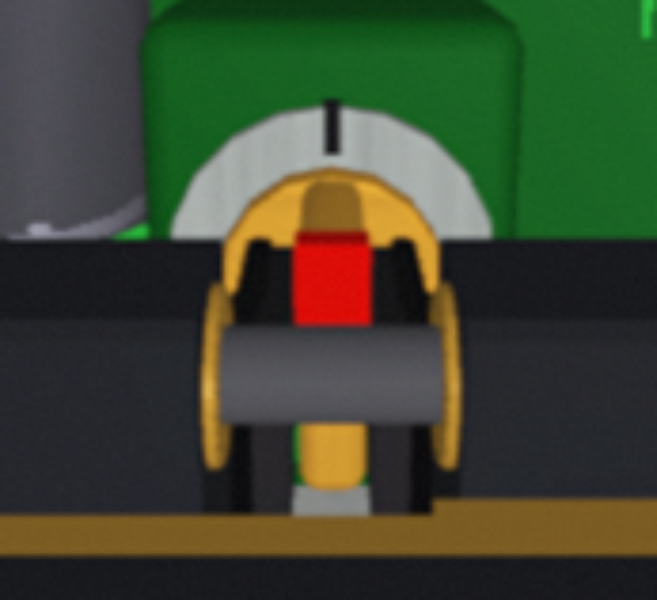

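The red half at (332,280) points straight at the black tick at (333,128), the wing is gripped, and the measured red direction of about -93° matches the feeder's -y.

```bash
python3 -c "
from station import *
print(finish_job())"
```

```text
the job is handed in; nothing more can be done
None
```

All six balls are in the hopper and the empty scoop is upright back on the bench. The thumbscrew was seated, backed off a quarter turn, and is still gripped there with its red half at the tick. The scoop lightly touched what was probably the hopper rim while pouring, a few newtons. The job is handed in.

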